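Sweep the painted flowers into the collecting tray

TASK

Sweep the three red painted flower ornaments lying on the bench, with the fingertips, into the low yellow tray through its open side, until each one lies flat and wholly inside, past the tray's front edge. Push them gently: do not grip, lift or tip them. Leave the two white flowers and everything else on the bench where they stand.

Things in the scene. Friction and masses are not known exactly. Their poses are not given: they have to be found in the camera images.
- red1: Red painted flower ornament of hard plastic, on a round base of the same colour 52 mm across and 14 mm high with upright sides; eight slanting petals on top stay inside that outline, 33 mm high in all, small yellow centre; about 40 g, slides easily on the bench. Origin: centre of its underside, z up. One of the three to be swept into the tray.
- red2: Red painted flower ornament of hard plastic, on a round base of the same colour 52 mm across and 14 mm high with upright sides; eight slanting petals on top stay inside that outline, 33 mm high in all, small yellow centre; about 40 g, slides easily on the bench. Origin: centre of its underside, z up. One of the three to be swept into the tray.
- red3: Red painted flower ornament of hard plastic, on a round base of the same colour 52 mm across and 14 mm high with upright sides; eight slanting petals on top stay inside that outline, 33 mm high in all, small yellow centre; about 40 g, slides easily on the bench. Origin: centre of its underside, z up. One of the three to be swept into the tray.
- white1: White unpainted flower ornament of hard plastic, on a round base of the same colour 52 mm across and 14 mm high with upright sides; eight slanting petals on top stay inside that outline, 33 mm high in all, small yellow centre; about 40 g, slides easily on the bench. Origin: centre of its underside, z up. It must stay where it stands.
- white2: White unpainted flower ornament of hard plastic, on a round base of the same colour 52 mm across and 14 mm high with upright sides; eight slanting petals on top stay inside that outline, 33 mm high in all, small yellow centre; about 40 g, slides easily on the bench. Origin: centre of its underside, z up. It must stay where it stands.
- tray: Yellow tray fixed to the bench: three walls 35 mm high, 5 mm thick; the long side towards its own +x (away from the robot) is open. Paper liner flush with the bench, no lip. Inside: y from -0.235 to +0.235 m, x from the back wall's inner face at -0.065 m to the open front edge at +0.07 m. Origin: centre of its underside, at bench height
- cup: Small open steel mixing cup, 52 mm across the rim and 60 mm high, standing beside the tray. Origin: centre of its underside
- tape: Roll of blue masking tape lying flat, 90 mm across and 25 mm high, beside the tray. Origin: centre of its underside
- gun: Spray gun with a black cup on a round steel stand, foot 110 mm across, about 185 mm high, at one side of the bench. Origin: centre of its foot
- jar: Closed red paint jar with black lid, 72 mm across and 90 mm high, at one side of the bench. Origin: centre of its underside
Things that resemble listed ones, but are neither listed nor needed, are in the scene too. What is shaped like the red2 but pink or turquoise is not meant.

How it is judged:
At the end, for the whole second after the job is handed in: The three red flowers lie flat and still on the tray's liner between its walls, each centre at least 22 mm behind the front edge (at most 4 mm of a flower overhangs); white flowers within 15 mm, cup, tape, gun and jar within 20 mm of where they began (x of red1 in the frame of tray between -0.07 and 0.048 m and y of red1 in the frame of tray between -0.235 and 0.235 m and height (world z) of each of red1, red2, red3 below 0.006 m and angle between each of red1, red2, red3, white1, white2's own z axis and vertical below 0.2 rad and linear speed of each of red1, red2, red3 below 0.02 m/s and x of red2 in the frame of tray between -0.07 and 0.048 m and y of red2 in the frame of tray between -0.235 and 0.235 m and x of red3 in the frame of tray between -0.07 and 0.048 m and y of red3 in the frame of tray between -0.235 and 0.235 m and distance of each of white1, white2 from where it was at the start of the episode below 0.015 m and distance of each of cup, tape, gun, jar from where it was at the start of the episode below 0.02 m); the robot touches nothing.
It fails at once if a red flower is lifted or tipped up (its underside more than 12 mm above the bench, or tilted more than 35 degrees) (height (world z) of any of red1, red2, red3 above 0.012 m or angle between any of red1, red2, red3's own z axis and vertical above 0.61 rad).
It fails at once if a red flower is gripped or pressed hard by the fingers (more than 18 N) (contact force between the fingers and red1 above 18 N or contact force between the fingers and red2 above 18 N or contact force between the fingers and red3 above 18 N).
It fails at once if a white flower is moved by more than 15 mm (distance of any of white1, white2 from where it was at the start of the episode above 0.015 m).
It fails at once if the cup, tape roll, spray gun or jar is moved by more than 20 mm (distance of any of cup, tape, gun, jar from where it was at the start of the episode above 0.02 m).
It also fails if it takes over 64 s, if anything falls off the work surface, if the arm or the gripper's body presses on something with over 40 N, if the wrist force passes 120 N, or if a joint passes its speed limit or range.

ROBOT

A 6-joint arm with a two-finger parallel gripper is mounted at the origin on the work surface. World frame = base frame: x ahead of the robot, y to its left, z up, the work surface at z = 0. Lengths are in m, angles in rad, forces in N, time in s.
With the tool pointing down it reaches from about 0.35 to 0.975 m from the base axis. Payload 4.9 kg.
Tool frame: the origin (TCP) lies midway between the tips of the shut fingers; the grasp point (between the pads) lies 19 mm behind it (ctrl.hold_point_z is the distance from the TCP to the grasp point, in m); z points along the fingers, y is the line along which they close (so a half turn about z gives the same grasp; the last joint's range is limited). The gripper opens to 85 mm and grips with 20 to 120 N. Pads are 22 mm wide; open, the fingers measure 114 mm over their backs; the gripper's body (76 mm by 85 mm) begins 54 mm behind the grasp point. The pads swing forward as they close: fully open they stand 13 mm farther back than shut.
Start: joints at [-1.312, 0.053, 1.613, -0, 1.476, -0.119], TCP at [0.231, -0.581, 0.231] pointing down, gripper open.
Joint ranges: [-3.01, 3.01], [-1.01, 2.22], [0.06, 2.58], [-1.02, 4.17], [0.09, 2.62], [-3.14, 3.14]. Speed limits (rad/s): [2.57, 2.57, 3.14, 3.14, 3.14, 3.14].

INTERFACE

Orientations are given as a rotation vector (axis times angle).
In Python, from station import status, viewer, finish_job, ctrl gives the robot as it stands.
- The arm moves only by the shell command python3 -m jog 'ROWS' [FORCE]. ROWS is JSON, a list of rows, each a list of 7 numbers: the turn, a rotation vector about the tool's x, y, z each as a share of 5 degrees, from -1 to 1, then the shift along the tool's x, y, z each as a share of 30 mm, from -1 to 1, then the opening, from -1 (shut) to 1 (fully open). A call has 1 to 5 rows; each row shifts and turns the commanded pose from where the row before left it, along the tool's axes as they then stand; what a row does not reach is not made up. A row lasts 1/8 s, in which the tool goes at most 62.5 mm and 10.7 degrees, less where a joint would pass 70% of its speed; a pose out of reach is approached as far as the arm can. A call with a number of a shift or a turn outside -1 to 1 is refused whole. A call with a gripper value outside its range is refused whole. The fingers move at their own pace and stop on an object; FORCE is the grip in N (left out, the last holds). Time passes only in rows, so rows that do not move let the fingers close. It gives the time, the measured TCP pose, the force, the opening and the grip force at its end, in the units of the state.
- status.get_obs(): the state, without advancing time (a new reading comes with each control period).
- viewer.get_image(name): name is "scene" or "top"; returns a dict with "img" (384x512x3 uint8, red, green, blue), "fovy" (degrees; the focal length in pixels is half the picture's height over the tangent of half this angle, whatever the lens; pixels are square), "cx", "cy" (the principal point, pixels), "rvec" (rotation vector, rad) and "tvec" (3), from world to camera coordinates, as OpenCV has them. Camera axes: x right, y down, z forward; pixel columns grow to the right and rows downward; lengths in m; the calibration is good to about 2 mm. A picture is of the moment at which its call begins. There is no depth.
- finish_job(): hands the job in; it is judged then, once.
The state is a dict: "t": time; "q": joint angles; "dq": joint speeds; "effort": joint torques, N m; "tool_pos": TCP position; "tool_rot": TCP orientation; "contact_force": force on the tool from outside, world axes, zero at the start; "wrist_torque": the same for the moment, N m; "opening": finger opening in m; "grip_force": force on a finger pad.
Only numpy, scipy, OpenCV 4.12 (cv2) and the standard library are available. Lean on these libraries where they do the work, as an engineer would, in place of code of your own. Each camera call takes 0.05 s, during which the arm holds its last target. There are 200 camera calls.

## Working session

There is one attempt and no reset: what is moved stays moved. The work goes in short steps, Python scripts to look and compute and a shell command to move; the robot and the scene stay as the last step left them, time stands still between calls to the robot, and variables do not carry over. Pictures are saved under pics/ and viewed, at most 10 in all, crops included, and the job is handed in when it is done.

```bash
ls; mkdir -p pics
cat > h.py <<'E'
import numpy as np, cv2
from station import status, viewer
def cap(n,f):
    d=viewer.get_image(n); cv2.imwrite(f,d["img"][:,:,::-1]); return d
def ray(d,uv,z):
    f=d["img"].shape[0]/2/np.tan(np.radians(d["fovy"])/2)
    R=cv2.Rodrigues(np.array(d["rvec"],float))[0]; t=np.array(d["tvec"],float).ravel()
    v=R.T@np.array([(uv[0]-d["cx"])/f,(uv[1]-d["cy"])/f,1]); c=-R.T@t
    return c+v*(z-c[2])/v[2]
E
python3 - <<'E'
from h import *
for n in("scene","top"):
    d=cap(n,f"pics/{n}0.png"); print(n,d["fovy"],d["cx"],d["cy"],ray(d,(256,192),0),-cv2.Rodrigues(np.array(d["rvec"],float))[0].T@np.array(d["tvec"]))
o=status.get_obs();print(o)
a=[cv2.imread(f"pics/{n}0.png") for n in("scene","top")]
E
```

```text
pics
scene 46.14241704413428 257.82006359689024 190.25957536262473 [ 0.59682915 -0.01110858  0.        ] [1.60374603 0.34845278 1.09594188]
top 56.24735280097681 253.61288912781575 187.8322467526077 [0.60985069 0.01856858 0.        ] [ 0.45625965 -0.00713418  0.97200604]
{'t': 0.1, 'q': array([-1.31199926e+00,  5.32900492e-02,  1.61413154e+00, -3.97610517e-05,
        1.47598352e+00, -1.18987289e-01]), 'dq': array([ 0.00129543, -0.0011737 , -0.00185427, -0.00020544, -0.00304266,
       -0.00152879]), 'effort': array([ 2.40331810e-04, -3.94903779e+01, -3.71363533e+01, -8.79080949e-05,
        3.91446098e-03, -1.71683723e-05]), 'tool_pos': array([ 0.23039457, -0.58039384,  0.23020147]), 'tool_rot': array([-3.08393840e+00, -5.89566547e-01,  2.60726034e-04]), 'contact_force': array([-0.51678819,  0.35782841,  0.35574212]), 'wrist_torque': array([-0.0246176 ,  0.00162528, -0.04834047]), 'grip_force': 0.0, 'opening': 0.0852695067627029}
```

View pics/top0.png

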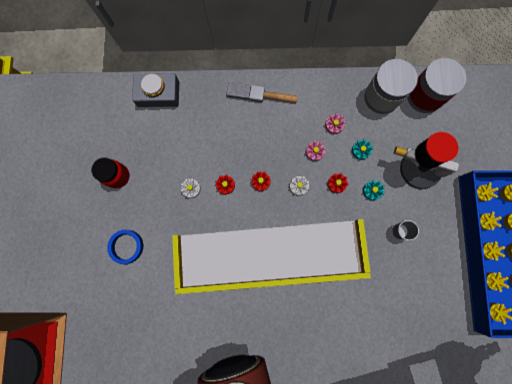

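View pics/scene0.png

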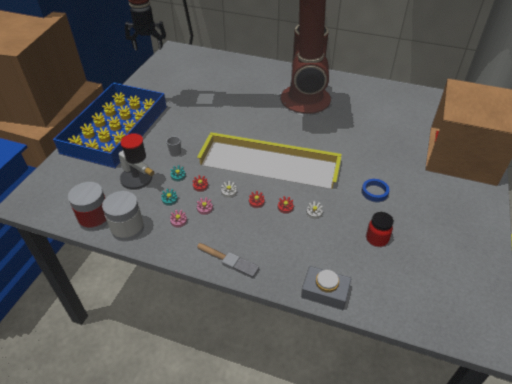

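The top view shows reds at (225,184), (261,181) and (338,183), and whites at (190,188) and (299,185). The pink flowers at (335,123) and (315,150) and the turquoise ones at (362,149) and (374,190) are decoys. The red jar at (110,172), the red gun cup and the paint cans aren't flowers either. The tray is at (180-368, 222-290), with its open side facing up in the picture (+x). Next I'll measure positions and make an enlarged crop.

```bash
cat >> h.py <<'E'
def blobs(d,kind,amin=40,amax=1200):
    h=cv2.cvtColor(d["img"],cv2.COLOR_RGB2HSV); H,S,V=[h[:,:,i].astype(int) for i in range(3)]
    m={"red":((H<6)|(H>174))&(S>185)&(V>90),"white":(S<40)&(V>170)}[kind].astype(np.uint8)
    m=cv2.morphologyEx(m,cv2.MORPH_CLOSE,np.ones((5,5)))
    out=[]
    for c in cv2.findContours(m,cv2.RETR_EXTERNAL,2)[0]:
        a=cv2.contourArea(c)
        if amin<a<amax:
            (x,y),r=cv2.minEnclosingCircle(c); out.append((x,y,r,a))
    return out
def flowers(d):
    for k in("red","white"):
        for x,y,r,a in sorted(blobs(d,k)):
            p=ray(d,(x,y),.015)
            if 0.3<p[0]<0.85 and abs(p[1])<.5: print(k,np.round((x,y,r,a),1),np.round(p[:2],4))
E
python3 - <<'E'
from h import *
for n in("top","scene"):
    d=viewer.get_image(n); print(n); flowers(d)
    if n=="top":
        h=cv2.cvtColor(d["img"],cv2.COLOR_RGB2HSV)
        m=cv2.inRange(h,(22,120,90),(35,255,255)); m[:210]=0;m[310:]=0;m[:,:160]=0;m[:,385:]=0
        c=max(cv2.findContours(m,0,2)[0],key=cv2.contourArea)
        print(cv2.minAreaRect(c), [ (p, ray(d,p,.035)[:2].round(3)) for p in cv2.boxPoints(cv2.minAreaRect(c))])
        w=cv2.inRange(h,(0,0,150),(180,40,255)); w[:215]=0;w[300:]=0
        c=max(cv2.findContours(w,0,2)[0],key=cv2.contourArea)
        print("liner",[ (p, ray(d,p,0)[:2].round(3)) for p in cv2.approxPolyDP(c,5,True)[:,0]])
        cv2.imwrite("pics/crop.png",cv2.resize(d["img"][100:300,160:420,::-1],None,fx=3,fy=3,interpolation=2))
        for nm,p,z in(("cup",(404,230),.06),("gunfoot",(420,170),0),("teal",(374,190),.02),("pink",(315,150),.02),("pink",(335,123),.02),("teal",(362,149),.02),("tape",(125,246),.025)):print(nm,ray(d,p,z)[:2].round(3))
E
```

```text
top
red [110.5 172.   12.3  63. ] [0.6667 0.4199]
red [224.9 184.    9.4 242.5] [0.6301 0.1025]
red [260.8 180.8   9.4 241. ] [0.6381 0.005 ]
red [337.7 182.3   9.9 251.5] [ 0.6319 -0.2018]
red [442.  146.   16.2 698.5] [ 0.7294 -0.4863]
white [189.5 187.1   9.1  77. ] [0.6224 0.1991]
white [299.2 184.4   9.4  98. ] [ 0.6273 -0.0986]
((270.05853271484375, 256.4304504394531), (59.340003967285156, 195.7930908203125), 85.08343505859375) [(array([169.97932, 235.25984], dtype=float32), array([0.492, 0.243])), (array([365.052  , 218.47939], dtype=float32), array([ 0.533, -0.264])), (array([370.13776, 277.60107], dtype=float32), array([ 0.384, -0.268])), (array([175.06506, 294.38153], dtype=float32), array([0.343, 0.224]))]
liner [(array([353, 221], dtype=int32), array([ 0.529, -0.241])), (array([181, 235], dtype=int32), array([0.494, 0.222])), (array([183, 285], dtype=int32), array([0.363, 0.213])), (array([358, 271], dtype=int32), array([ 0.398, -0.248]))]
cup [ 0.501 -0.351]
gunfoot [ 0.667 -0.429]
teal [ 0.609 -0.296]
pink [ 0.721 -0.143]
pink [ 0.797 -0.2  ]
teal [ 0.722 -0.27 ]
tape [0.465 0.364]
scene
red [380.  228.5  11.   94.5] [0.6314 0.4099]
```

View pics/crop.png

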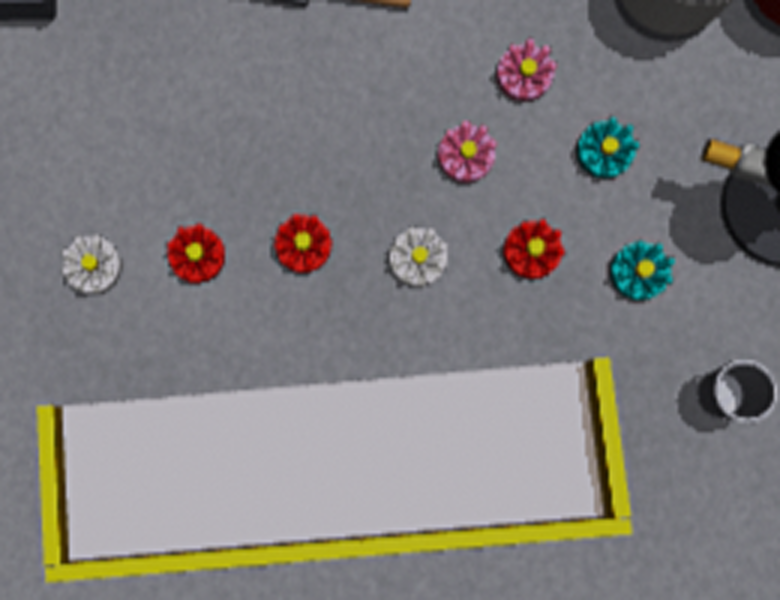

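The crop confirms it: three saturated red flowers at full-image pixels (225,184), (261,181) and (338,182), distinct from the pink, turquoise and white ones. I'll cradle each flower from behind with the fingertips about 30 mm apart. First I square the tool to the world axes.

```bash
python3 -m jog '[[0,0,1,0,0,0,-0.3],[0,0,1,0,0,0,-0.3],[0,0,1,0,0,0,-0.3],[0,0,1,0,0,0,-0.3],[0,0,0.33,0,0,0,-0.3]]' 20
```

```text
t: 0.82
tool_pos: [0.2305, -0.5808, 0.231]
tool_rot: [-3.141, 0.001, 0.0]
contact_force: [-0.3, 0.2, 0.2]
opening: 0.0301
grip_force: 0.0
```

```bash
R='-0.3'; python3 -m jog '[[0,0,0,1,-0.84,0,-0.3],[0,0,0,1,-0.84,0,-0.3],[0,0,0,1,-0.84,0,-0.3],[0,0,0,1,-0.84,0,-0.3],[0,0,0,1,-0.84,0,-0.3]]' >/dev/null
python3 -m jog '[[0,0,0,1,-0.84,0,-0.3],[0,0,0,1,-0.84,0,-0.3],[0,0,0,1,-0.84,0,-0.3],[0,0,0,1,-0.84,0,-0.3],[0,0,0,1,-0.84,0,-0.3]]' >/dev/null
python3 -m jog '[[0,0,0,1,-0.84,0,-0.3],[0,0,0,1,-0.84,0,-0.3],[0,0,0,1,-0.84,0,-0.3],[0,0,0,1,-0.84,0,-0.3],[0,0,0,1,-0.84,0,-0.3]]' >/dev/null
python3 -m jog '[[0,0,0,0,0,0,-0.3],[0,0,0,0,0,0,-0.3]]'
```

```text
t: 2.95
tool_pos: [0.6802, -0.2032, 0.231]
tool_rot: [3.141, 0.0, -0.001]
contact_force: [0.1, -0.4, -0.6]
opening: 0.0299
grip_force: 0.0
```

```bash
python3 -m jog '[[0,0,0,0,0,1,-0.3],[0,0,0,0,0,1,-0.3],[0,0,0,0,0,1,-0.3],[0,0,0,0,0,1,-0.3],[0,0,0,0,0,1,-0.3]]' >/dev/null
python3 -m jog '[[0,0,0,0,0,0.6,-0.3],[0,0,0,0,0,0.6,-0.3],[0,0,0,0,0,0.6,-0.3],[0,0,0,0,0,0.5,-0.3],[0,0,0,0,0,0.3,-0.3]]'
python3 -m jog '[[0,0,0,0,0,0,-0.3]]'; python3 -c "
from h import *
d=cap('scene','pics/s1.png'); cv2.imwrite('pics/s1c.png',cv2.resize(d['img'][90:270,100:340,::-1],None,fx=3,fy=3))"
```

```text
t: 4.2
tool_pos: [0.6803, -0.2028, 0.0022]
tool_rot: [-3.141, -0.0, 0.001]
contact_force: [0.4, -0.1, -0.2]
opening: 0.0302
grip_force: 0.0
t: 4.32
tool_pos: [0.6801, -0.2027, 0.0023]
tool_rot: [-3.141, -0.0, 0.002]
contact_force: [-0.1, -0.1, 1.1]
opening: 0.0297
grip_force: 0.0
```

View pics/s1c.png

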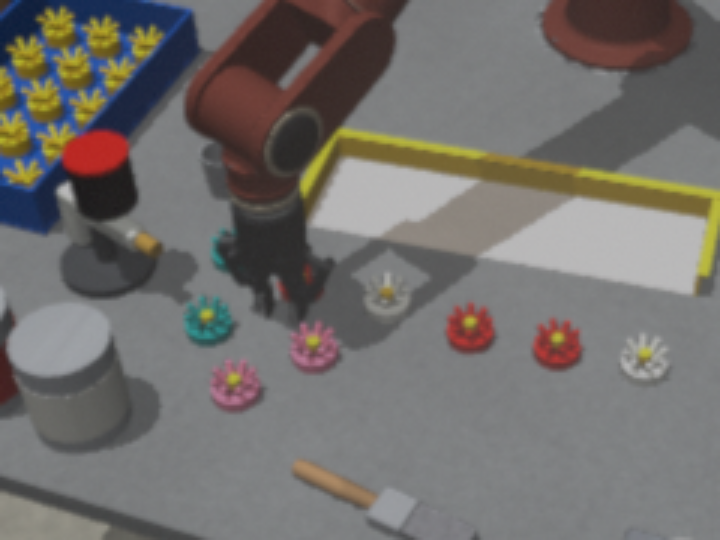

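The fingers (crop 290,295) stand behind the third red flower, clear of the pink and turquoise ones. Now I'll push, with a slight drift to +y away from the tray's side wall.

```bash
python3 -m jog '[[0,0,0,-0.2,0,0,-0.3],[0,0,0,-0.2,0,0,-0.3],[0,0,0,-0.2,0,0,-0.3],[0,0,0,-0.25,-0.03,0,-0.3],[0,0,0,-0.25,-0.03,0,-0.3]]'
python3 -m jog '[[0,0,0,-0.25,-0.03,0,-0.3],[0,0,0,-0.25,-0.03,0,-0.3],[0,0,0,-0.25,-0.03,0,-0.3],[0,0,0,-0.25,-0.03,0,-0.3],[0,0,0,-0.25,-0.03,0,-0.3]]'
python3 -c "
from h import *
d=cap('top','pics/t1.png');flowers(d)"
```

```text
t: 5.0
tool_pos: [0.6471, -0.2011, 0.0035]
tool_rot: [3.141, -0.0, 0.001]
contact_force: [-0.0, -0.4, 1.0]
opening: 0.0298
grip_force: 0.2
t: 5.62
tool_pos: [0.6096, -0.1966, 0.0033]
tool_rot: [3.142, -0.0, -0.0]
contact_force: [0.4, -0.5, -0.4]
opening: 0.0298
grip_force: 0.2
red [110.5 172.6  12.8  85.5] [0.6651 0.42  ]
red [224.9 184.    9.4 243.5] [0.6301 0.1025]
red [260.8 180.8   9.4 242. ] [0.6381 0.005 ]
red [441.8 146.6  16.2 706.5] [ 0.7278 -0.4856]
white [189.6 187.1   9.6 244.5] [0.6225 0.1988]
white [299.  184.    9.4 234. ] [ 0.6284 -0.0979]
```

```bash
python3 -m jog '[[0,0,0,-0.25,-0.03,0,-0.3],[0,0,0,-0.25,-0.03,0,-0.3],[0,0,0,-0.25,-0.03,0,-0.3],[0,0,0,-0.25,-0.03,0,-0.3],[0,0,0,-0.25,-0.03,0,-0.3]]'
python3 -m jog '[[0,0,0,-0.25,-0.03,0,-0.3],[0,0,0,-0.25,-0.03,0,-0.3],[0,0,0,-0.25,-0.03,0,-0.3],[0,0,0,-0.25,-0.03,0,-0.3],[0,0,0,-0.25,-0.03,0,-0.3]]'
python3 -m jog '[[0,0,0,-0.25,0,0,-0.3],[0,0,0,-0.25,0,0,-0.3],[0,0,0,-0.15,0,0,-0.3],[0,0,0,-0.1,0,0,-0.3],[0,0,0,0,0,0,-0.3]]'
python3 -m jog '[[0,0,0,0.3,0,0,-0.3],[0,0,0,0.4,0,0,-0.3],[0,0,0,0,0,-0.7,-0.3],[0,0,0,0,0,-1,-0.3],[0,0,0,0,0,-1,-0.3]]'
python3 -c "
from h import *
for n in ('top','scene'):
  d=cap(n,f'pics/{n}2.png')
  if n=='top': flowers(d)
a=cv2.imread('pics/scene2.png')[90:270,100:340]
cv2.imwrite('pics/s2c.png',cv2.resize(a,None,fx=3,fy=3))"
```

```text
t: 6.3
tool_pos: [0.572, -0.192, 0.0033]
tool_rot: [-3.142, 0.0, 0.0]
contact_force: [0.8, -0.3, -0.4]
opening: 0.0304
grip_force: 0.1
t: 6.92
tool_pos: [0.5345, -0.1876, 0.0033]
tool_rot: [-3.142, 0.0, 0.0]
contact_force: [-0.1, 0.6, -0.2]
opening: 0.0302
grip_force: 0.1
t: 7.55
tool_pos: [0.5124, -0.1876, 0.0033]
tool_rot: [-3.142, 0.0, 0.0]
contact_force: [-0.3, 0.1, 0.3]
opening: 0.03
grip_force: 0.0
t: 8.18
tool_pos: [0.5344, -0.1876, 0.0851]
tool_rot: [-3.141, -0.001, 0.0]
contact_force: [0.1, -0.5, 0.0]
opening: 0.0299
grip_force: 0.0
red [109.5 172.   12.8  81. ] [0.6668 0.4227]
red [224.9 184.    9.4 242.5] [0.6301 0.1025]
red [260.8 180.8   9.4 242. ] [0.6381 0.005 ]
red [441.8 146.6  16.2 704.5] [ 0.7278 -0.4856]
white [189.6 187.1   9.6 242. ] [0.6225 0.1988]
white [299.5 184.5   9.6 245.5] [ 0.627  -0.0992]
white [350.  236.   10.8 137.5] [ 0.4887 -0.2277]
```

View pics/s2c.png

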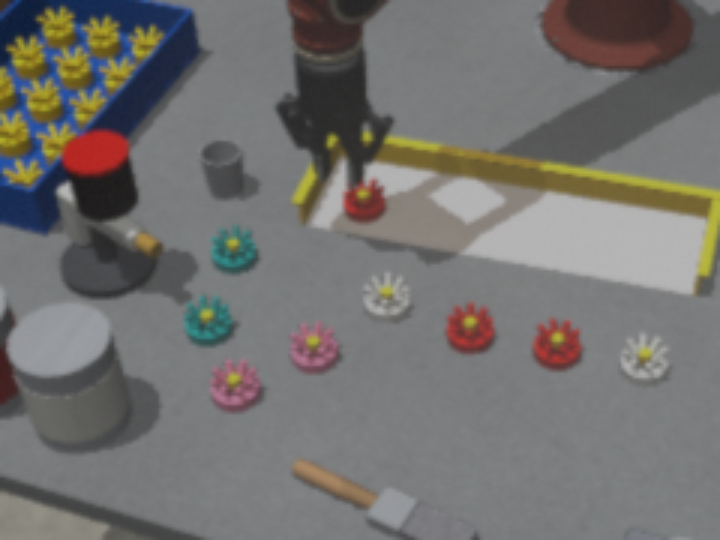

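The first flower is inside the tray at crop (365,200), flat and past the front edge; nothing else has moved. Next is the middle red flower.

```bash
python3 -c "
from h import *
d=viewer.get_image('scene');print(ray(d,(221.5,158.5),.012))"
python3 -m jog '[[0,0,0,0.72,-0.92,0,-0.3],[0,0,0,0.72,-0.92,0,-0.3],[0,0,0,0.72,-0.92,0,-0.3],[0,0,0,0.72,-0.92,0,-0.3],[0,0,0,0.72,-0.92,0,-0.3]]' >/dev/null
python3 -m jog '[[0,0,0,0.72,-0.92,0,-0.3],[0,0,0,0.72,-0.91,0,-0.3],[0,0,0,0,0,0,-0.3],[0,0,0,0,0,0.9,-0.3],[0,0,0,0,0,0.9,-0.3]]'
python3 -m jog '[[0,0,0,0,0,0.7,-0.3],[0,0,0,0,0,0.2,-0.3],[0,0,0,0,0,0,-0.3]]'
```

```text
[ 0.48976601 -0.18176464  0.012     ]
t: 9.57
tool_pos: [0.684, 0.0047, 0.0285]
tool_rot: [3.141, -0.001, -0.002]
contact_force: [0.2, 0.6, 0.4]
opening: 0.0298
grip_force: 0.0
t: 9.95
tool_pos: [0.6846, 0.005, 0.003]
tool_rot: [-3.142, 0.001, 0.001]
contact_force: [0.2, -0.9, 0.5]
opening: 0.03
grip_force: 0.0
```

```bash
python3 -m jog '[[0,0,0,-0.2,0,0,-0.3],[0,0,0,-0.2,0,0,-0.3],[0,0,0,-0.2,0,0,-0.3],[0,0,0,-0.25,0,0,-0.3],[0,0,0,-0.25,0,0,-0.3]]'
python3 -m jog '[[0,0,0,-0.25,0,0,-0.3],[0,0,0,-0.25,0,0,-0.3],[0,0,0,-0.25,0,0,-0.3],[0,0,0,-0.25,0,0,-0.3],[0,0,0,-0.25,0,0,-0.3]]'
python3 -m jog '[[0,0,0,-0.25,0,0,-0.3],[0,0,0,-0.25,0,0,-0.3],[0,0,0,-0.25,0,0,-0.3],[0,0,0,-0.25,0,0,-0.3],[0,0,0,-0.25,0,0,-0.3]]'
python3 -m jog '[[0,0,0,-0.25,0,0,-0.3],[0,0,0,-0.25,0,0,-0.3],[0,0,0,-0.25,0,0,-0.3],[0,0,0,-0.25,0,0,-0.3],[0,0,0,-0.25,0,0,-0.3]]'
python3 -m jog '[[0,0,0,-0.25,0,0,-0.3],[0,0,0,-0.25,0,0,-0.3],[0,0,0,-0.25,0,0,-0.3],[0,0,0,-0.25,0,0,-0.3],[0,0,0,-0.25,0,0,-0.3]]'
python3 -m jog '[[0,0,0,-0.25,0,0,-0.3],[0,0,0,-0.15,0,0,-0.3],[0,0,0,-0.1,0,0,-0.3],[0,0,0,0,0,0,-0.3]]'
python3 -m jog '[[0,0,0,0.3,0,0,-0.3],[0,0,0,0.4,0,0,-0.3],[0,0,0,0,0,-0.7,-0.3],[0,0,0,0,0,-1,-0.3],[0,0,0,0,0,-1,-0.3]]'
python3 -c "
from h import *
d=cap('top','pics/top3.png');flowers(d)"
```

```text
t: 10.58
tool_pos: [0.6513, 0.0053, 0.0035]
tool_rot: [3.142, -0.0, 0.0]
contact_force: [0.4, 0.2, 0.1]
opening: 0.0302
grip_force: 0.2
t: 11.2
tool_pos: [0.6138, 0.0053, 0.0033]
tool_rot: [3.142, -0.0, -0.0]
contact_force: [1.1, 0.3, 0.3]
opening: 0.0302
grip_force: 0.2
t: 11.82
tool_pos: [0.5763, 0.0053, 0.0033]
tool_rot: [3.142, -0.0, 0.0]
contact_force: [0.5, -0.5, -0.1]
opening: 0.0301
grip_force: 0.2
t: 12.45
tool_pos: [0.5388, 0.0053, 0.0033]
tool_rot: [-3.142, 0.0, 0.0]
contact_force: [0.3, 0.8, 0.3]
opening: 0.0301
grip_force: 0.2
t: 13.08
tool_pos: [0.5013, 0.0053, 0.0033]
tool_rot: [3.142, -0.0, 0.0]
contact_force: [-0.2, 0.8, 0.2]
opening: 0.0301
grip_force: 0.2
t: 13.58
tool_pos: [0.4866, 0.0053, 0.0033]
tool_rot: [-3.142, 0.0, 0.0]
contact_force: [0.2, -0.4, -0.5]
opening: 0.0298
grip_force: 0.0
t: 14.2
tool_pos: [0.5086, 0.0052, 0.0852]
tool_rot: [-3.142, 0.0, 0.0]
contact_force: [-0.4, 0.9, -0.3]
opening: 0.0297
grip_force: 0.0
red [109.5 172.   12.8  75. ] [0.6668 0.4227]
red [224.9 184.1   9.5 228.5] [0.63   0.1025]
red [260.8 249.1   9.4 234. ] [0.4555 0.0062]
red [334.4 239.    9.8 252.5] [ 0.4811 -0.1867]
red [442.  146.   16.2 700.5] [ 0.7294 -0.4863]
white [189.5 187.2   9.5 237. ] [0.6221 0.1991]
white [ 197.5  259.    29.8 1177. ] [0.4304 0.1728]
white [234.2 268.    7.5  84.5] [0.4072 0.076 ]
white [265.1 259.   19.2 413.5] [ 0.43   -0.0049]
white [299.4 184.7   9.5 240. ] [ 0.6263 -0.0989]
```

B is at (0.456,0.006) and C at (0.481,-0.187), both more than 40 mm behind the front edge, and the whites haven't moved. The last red flower is next.

```bash
python3 -m jog '[[0,0,0,0.95,-0.54,0,-0.3],[0,0,0,0.95,-0.54,0,-0.3],[0,0,0,0.95,-0.54,0,-0.3],[0,0,0,0.95,-0.54,0,-0.3],[0,0,0,0.95,-0.54,0,-0.3]]' >/dev/null
python3 -m jog '[[0,0,0,0.95,-0.54,0,-0.3],[0,0,0,0,0,0,-0.3],[0,0,0,0,0,0.9,-0.3],[0,0,0,0,0,0.9,-0.3],[0,0,0,0,0,0.7,-0.3]]'
python3 -m jog '[[0,0,0,0,0,0.2,-0.3],[0,0,0,0,0,0,-0.3]]'
```

```text
t: 15.5
tool_pos: [0.6778, 0.102, 0.0074]
tool_rot: [3.141, -0.001, -0.003]
contact_force: [0.0, -0.5, -0.5]
opening: 0.0298
grip_force: 0.0
t: 15.75
tool_pos: [0.6788, 0.1023, 0.0032]
tool_rot: [3.142, -0.0, -0.0]
contact_force: [0.0, -0.8, -0.1]
opening: 0.0296
grip_force: 0.0
```

```bash
python3 -m jog '[[0,0,0,-0.2,0,0,-0.3],[0,0,0,-0.2,0,0,-0.3],[0,0,0,-0.2,0,0,-0.3],[0,0,0,-0.25,0,0,-0.3],[0,0,0,-0.25,0,0,-0.3]]'
python3 -m jog '[[0,0,0,-0.25,0,0,-0.3],[0,0,0,-0.25,0,0,-0.3],[0,0,0,-0.25,0,0,-0.3],[0,0,0,-0.25,0,0,-0.3],[0,0,0,-0.25,0,0,-0.3]]'
python3 -m jog '[[0,0,0,-0.25,0,0,-0.3],[0,0,0,-0.25,0,0,-0.3],[0,0,0,-0.25,0,0,-0.3],[0,0,0,-0.25,0,0,-0.3],[0,0,0,-0.25,0,0,-0.3]]'
python3 -m jog '[[0,0,0,-0.25,0,0,-0.3],[0,0,0,-0.25,0,0,-0.3],[0,0,0,-0.25,0,0,-0.3],[0,0,0,-0.25,0,0,-0.3],[0,0,0,-0.25,0,0,-0.3]]'
python3 -m jog '[[0,0,0,-0.25,0,0,-0.3],[0,0,0,-0.25,0,0,-0.3],[0,0,0,-0.25,0,0,-0.3],[0,0,0,-0.25,0,0,-0.3],[0,0,0,-0.25,0,0,-0.3]]'
python3 -m jog '[[0,0,0,-0.25,0,0,-0.3],[0,0,0,-0.15,0,0,-0.3],[0,0,0,-0.1,0,0,-0.3],[0,0,0,0,0,0,-0.3]]'
python3 -m jog '[[0,0,0,0.3,0,0,-0.3],[0,0,0,0.4,0,0,-0.3],[0,0,0,0,0,-0.7,-0.3],[0,0,0,0,0,-1,-0.3],[0,0,0,0,0,-1,-0.3]]'
python3 -m jog '[[0,0,0,0,0,-1,-0.3],[0,0,0,0,0,0,-0.3],[0,0,0,0,0,0,-0.3]]'
python3 -c "
from h import *
d=cap('top','pics/top4.png');flowers(d)
d=cap('scene','pics/scene4.png')"
```

```text
t: 16.38
tool_pos: [0.6454, 0.1025, 0.0036]
tool_rot: [-3.142, 0.0, -0.001]
contact_force: [0.5, 0.8, 0.4]
opening: 0.0299
grip_force: 0.3
t: 17.0
tool_pos: [0.6078, 0.1025, 0.0033]
tool_rot: [-3.142, 0.0, -0.0]
contact_force: [1.1, 0.2, 0.6]
opening: 0.0296
grip_force: 0.3
t: 17.62
tool_pos: [0.5703, 0.1025, 0.0033]
tool_rot: [-3.142, 0.0, -0.0]
contact_force: [-0.1, -0.4, 0.4]
opening: 0.0296
grip_force: 0.3
t: 18.25
tool_pos: [0.5328, 0.1025, 0.0033]
tool_rot: [-3.142, 0.0, -0.0]
contact_force: [0.6, -0.7, -0.1]
opening: 0.0295
grip_force: 0.3
t: 18.88
tool_pos: [0.4953, 0.1025, 0.0033]
tool_rot: [3.142, -0.0, -0.0]
contact_force: [0.9, 0.5, 0.8]
opening: 0.0299
grip_force: 0.3
t: 19.38
tool_pos: [0.4805, 0.1025, 0.0032]
tool_rot: [3.142, -0.0, -0.0]
contact_force: [0.4, -0.1, 0.1]
opening: 0.0299
grip_force: 0.0
t: 20.0
tool_pos: [0.5026, 0.1024, 0.0852]
tool_rot: [3.142, -0.0, -0.0]
contact_force: [-0.3, 0.1, -0.0]
opening: 0.0299
grip_force: 0.0
t: 20.38
tool_pos: [0.5017, 0.1024, 0.1134]
tool_rot: [3.142, -0.0, -0.002]
contact_force: [-0.3, 0.4, 0.1]
opening: 0.0303
grip_force: 0.0
red [109.5 172.   12.8  76. ] [0.6668 0.4227]
red [260.8 249.5   9.2 240. ] [0.4546 0.0061]
red [334.4 239.    9.8 254.5] [ 0.4811 -0.1867]
red [442.  146.   16.2 701.5] [ 0.7294 -0.4863]
white [189.5 187.2   9.5 238.5] [0.6222 0.199 ]
white [194.2 274.8  13.3 304.5] [0.3899 0.1805]
white [299.4 184.7   9.5 240. ] [ 0.6263 -0.0989]
```

View pics/scene4.png

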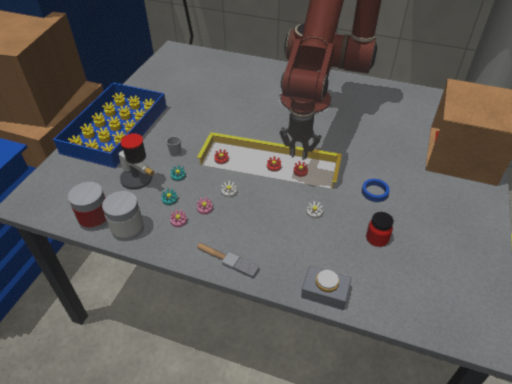

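View pics/top4.png

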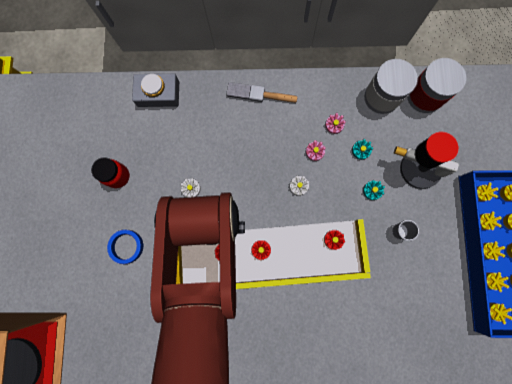

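The scene view shows all three reds lying flat in the tray at (221,157), (274,163) and (301,169). The whites, cup, tape, gun and jar are where they started. The arm hides the last red in the top view, so I'll compute its position from the scene view and then hand in.

```bash
python3 -c "
from h import *
from station import finish_job
d=viewer.get_image('scene');p=ray(d,(301,169.5),.012);q=ray(d,(274,164.5),.012);print(p,q)
if p[0]<.475: print(finish_job())"
```

```text
[0.45021458 0.10552701 0.012     ] [0.45705716 0.00750278 0.012     ]
the job is handed in; nothing more can be done
None
```

I swept all three red flowers into the tray, each lying flat with its centre 40 mm or more behind the front edge; the whites and everything else stayed put, and the job is handed in, though no verdict came back.

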